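# Touch off three height gauges and store the reading

## Task

Touch off the three height-gauge posts on the fixture plate with the fingertips: lightly tap down the cap of the shortest, then the middle one, then the tallest, each so that it sinks a few millimetres but never down to its stop (a cap stays where you leave it). Then press the round button on the grey read-out box with the fingertips and let it go, to store the reading. Lift nothing, and leave the posts and everything else standing where they are.

Things in the scene. Friction and masses are not known exactly. Their poses are not given: they have to be found in the camera images.
- short_cap_top (a point): centre of the top face of the short gauge post's cap, a flat dark steel disc 26 mm across and 6 mm thick; untouched it is 55 mm above the fixture plate (67 mm above the table); the point sinks with the cap
- short_cap (a joint): how far that cap has been pushed down its post, in m: 0 untouched, 0.014 at its stop. A steady push of about 4 N moves it (the force hardly rises until the stop), and it stays where it is left, with no spring
- short_post: the short gauge post: loose steel post standing upright on the fixture plate, round foot 54 mm across and 10 mm high, slim 16 mm rod, 24 mm collar, then the cap; 55 mm tall in all, about 370 g; origin at the centre of its underside, z up
- middle_cap_top (a point): centre of the top face of the middle gauge post's cap, a flat dark steel disc 26 mm across and 6 mm thick; untouched it is 85 mm above the fixture plate (97 mm above the table); the point sinks with the cap
- middle_cap (a joint): how far that cap has been pushed down its post, in m: 0 untouched, 0.014 at its stop. A steady push of about 4 N moves it (the force hardly rises until the stop), and it stays where it is left, with no spring
- middle_post: the middle gauge post: loose steel post standing upright on the fixture plate, round foot 54 mm across and 10 mm high, slim 16 mm rod, 24 mm collar, then the cap; 85 mm tall in all, about 420 g; origin at the centre of its underside, z up
- tall_cap_top (a point): centre of the top face of the tall gauge post's cap, a flat dark steel disc 26 mm across and 6 mm thick; untouched it is 115 mm above the fixture plate (127 mm above the table); the point sinks with the cap
- tall_cap (a joint): how far that cap has been pushed down its post, in m: 0 untouched, 0.014 at its stop. A steady push of about 4 N moves it (the force hardly rises until the stop), and it stays where it is left, with no spring
- tall_post: the tall gauge post: loose steel post standing upright on the fixture plate, round foot 54 mm across and 10 mm high, slim 16 mm rod, 24 mm collar, then the cap; 115 mm tall in all, about 470 g; origin at the centre of its underside, z up
- plate: fixed aluminium fixture plate with a grid of holes, 260 (x) x 380 (y) x 12 mm, origin under its centre, its underside on the table; the three posts stand on it in any arrangement, at least 100 mm apart
- store_top (a point): centre of the top of the round metal push button (30 mm across) on the grey read-out box (120 x 90 x 45 mm) that is fixed on the table right of the plate
- store (a joint): how far that button is pressed, in m: 0 released, 0.006 fully down (about 5 N); it springs back
- thumbscrew: loose knurled steel thumbscrew standing on its head on the plate, head 28 mm across, 34 mm high; origin under its centre; not to be disturbed
- clamp_block: loose black clamp block on the plate, 36 x 30 x 26 mm with a 12 mm steel pin on top to 56 mm (no cap on it); origin under its centre; not to be disturbed
- vial: loose small glass sample jar with a white lid on the plate, 28 mm across, 45 mm high; origin under its centre; not to be disturbed
- driver: loose black-handled screwdriver lying on the table beyond the plate; not to be disturbed
- lens_ring: loose dark metal ring lying on the table left of the plate, 56 mm across, 14 mm high; origin under its centre; not to be disturbed
- pin_tray: loose white divided tray on the table left of the plate, 90 x 120 x 28 mm; origin under its centre; not to be disturbed
- can: loose aluminium can with a paper label, 60 mm across, 110 mm high, on the table ahead to the right; origin under its centre; not to be disturbed
- readout: the grey read-out box with the button and a small dark display on top, 120 (x) x 90 (y) x 45 mm; fixed; origin under its centre
Not all that is in view belongs to the job. Leave any orange look-alike of the tall_post alone.

How it is judged:
On the way, in this order (a step that is already met when the one before it is completed fails the run):
1. the fingers touch the short post's cap and it sinks at least 2 mm (value of joint short_cap above 0.002 m and contact force between the fingers and short_post above 0.3 N), for 0.02 s.
2. the fingers touch the middle post's cap and it sinks at least 2 mm (value of joint middle_cap above 0.002 m and contact force between the fingers and middle_post above 0.3 N), for 0.02 s.
3. the fingers touch the tall post's cap and it sinks at least 2 mm (value of joint tall_cap above 0.002 m and contact force between the fingers and tall_post above 0.3 N), for 0.02 s.
4. the fingers press the read-out button at least 4 mm down (value of joint store above 0.004 m and contact force between the fingers and readout above 0.3 N), for 0.05 s.
At the end, for the whole second after the job is handed in: all three caps are sunk by 2 to 12.5 mm, the button is up again (under 2 mm), the posts stand upright (within 0.1 rad), at rest, within 20 mm of where they began, and every other loose thing is within 25 mm of its start (value of joint short_cap between 0.002 and 0.0125 m and distance of each of short_post, middle_post, tall_post from where it was at the start of the episode below 0.02 m and angle between each of short_post, middle_post, tall_post's own z axis and vertical below 0.1 rad and linear speed of each of short_post, middle_post, tall_post below 0.02 m/s and value of joint middle_cap between 0.002 and 0.0125 m and value of joint tall_cap between 0.002 and 0.0125 m and value of joint store below 0.002 m and distance of each of thumbscrew, clamp_block, vial, driver, lens_ring, pin_tray, can from where it was at the start of the episode below 0.025 m); the robot touches nothing.
It fails at once if a cap sunk 2 mm, or the button pressed 3 mm, before its turn ((value of joint middle_cap above 0.002 m and value of joint short_cap below 0.002 m) or (value of joint tall_cap above 0.002 m and value of joint short_cap below 0.002 m) or (value of joint tall_cap above 0.002 m and value of joint middle_cap below 0.002 m) or (value of joint store above 0.003 m and value of joint tall_cap below 0.002 m)).
It fails at once if a cap driven down to its stop (over 12.5 mm) (value of joint any of short_cap, middle_cap, tall_cap above 0.0125 m).
It fails at once if a gauge post struck with over 20 N (contact force between any of the fingers, the arm and short_post above 20 N or contact force between any of the fingers, the arm and middle_post above 20 N or contact force between any of the fingers, the arm and tall_post above 20 N).
It fails at once if a gauge post shoved or lifted by 20 mm, or tipped by 0.15 rad ((distance of short_post from where it was at the start of the episode above 0.02 m or angle between short_post's own z axis and vertical above 0.15 rad) or (distance of middle_post from where it was at the start of the episode above 0.02 m or angle between middle_post's own z axis and vertical above 0.15 rad) or (distance of tall_post from where it was at the start of the episode above 0.02 m or angle between tall_post's own z axis and vertical above 0.15 rad)).
It fails at once if another loose thing moved by over 25 mm (distance of any of thumbscrew, clamp_block, vial, driver, lens_ring, pin_tray, can from where it was at the start of the episode above 0.025 m).
It also fails if it takes over 54 s, if anything falls off the work surface, if the arm or the gripper's body presses on something with over 40 N, if the wrist force passes 120 N, or if a joint passes its speed limit or range.

## Robot

A 7-joint arm with a two-finger parallel gripper is mounted at the origin on the work surface. World frame = base frame: x ahead of the robot, y to its left, z up, the work surface at z = 0. Lengths are in m, angles in rad, forces in N, time in s.
With the tool pointing down it reaches from about 0.4 to 0.9 m from the base axis. Payload 5.5 kg.
Tool frame: the origin (TCP) lies between the finger pads; the fingertips stand 19 mm ahead of it and the grasp point (between the pads) is the TCP; z points along the fingers, y is the line along which they close (so a half turn about z gives the same grasp; the last joint's range is limited). The gripper opens to 85 mm and grips with 20 to 120 N. Pads are 22 mm wide; open, the fingers measure 114 mm over their backs; the gripper's body (76 mm by 85 mm) begins 54 mm behind the grasp point. The pads swing forward as they close: fully open they stand 13 mm farther back than shut.
Start: joints at [-1.031, 0.501, -0.427, 1.55, 0.221, 1.138, -0.21], TCP at [0.178, 0.625, 0.25] pointing down, gripper open.
Joint ranges: [-2.88, 2.88], [-0.31, 2.03], [-1.54, 1.56], [0.2, 2.42], [-1.41, 4.55], [0.19, 2.02], [-2.57, 2.57]. Speed limits (rad/s): [2.57, 2.57, 3.14, 3.14, 3.14, 3.14, 3.14].

## Interface

Orientations are given as [roll, pitch, yaw] about the fixed x, y, z axes, in that order (R = Rz(yaw) Ry(pitch) Rx(roll)).
In Python, from plant import bot gives the robot as it stands. The module is installed in compiled form; this text tells all that it offers.
- The arm moves only by the shell command python3 -m creep 'ROWS' [FORCE]. ROWS is JSON, a list of rows, each a list of 7 numbers: the shift along the tool's x, y, z as a fraction of full scale, then the turn, a rotation vector about the tool's x, y, z as a fraction of full scale, then the opening, from 0 (shut) to 1 (fully open). A call has 1 to 5 rows; each row shifts and turns the commanded pose from where the row before left it, along the tool's axes as they then stand; what a row does not reach is not made up. Full scale, the value 1, is 75 cm for a shift and 45 degrees for a turn. A row lasts 1/12 s, in which the tool goes at most 41.7 mm and 7.16 degrees, less where a joint would pass 70% of its speed; a pose out of reach is approached as far as the arm can. A call with a number of a shift or a turn outside -1 to 1 is refused whole. A call with a gripper value outside its range is refused whole. The fingers move at their own pace and stop on an object; FORCE is the grip in N (left out, the last holds). Time passes only in rows, so rows that do not move let the fingers close. It gives the time, the measured TCP pose, the force, the opening and the grip force at its end, in the units of the state.
- bot.get_obs(): the state, without advancing time (a new reading comes with each control period).
- bot.snapshot(name): name is "scene" or "top" or "wrist"; returns a dict with "pixels" (400x640x3 uint8, blue, green, red), "intrinsics" (3x3 intrinsics, pixels), "pose" (4x4, takes a point from camera to world coordinates); the wrist camera has in their place "tool_from_camera" (4x4, takes a point from camera to tool coordinates, whose origin is the TCP and whose axes are the flange's). Camera axes: x right, y up, looking along -z (the intrinsics and any distortion apply to the point x, -y, -z); pixel columns grow to the right and rows downward; lengths in m; the calibration is good to about 2 mm. A picture is of the moment at which its call begins: read the wrist's pose just before it. There is no depth.
- bot.finish_job(): hands the job in; it is judged then, once.
The state is a dict: "time_s": time; "joint_positions": joint angles; "joint_velocities": joint speeds; "joint_torque": joint torques, N m; "tcp_pos": TCP position; "eef_rot": TCP orientation; "force": force on the tool from outside, world axes, zero at the start; "ft_torque": the same for the moment, N m; "finger_gap": finger opening in m; "grip_force": force on a finger pad.
Only numpy, scipy, OpenCV 4.12 (cv2) and the standard library are available. Lean on these libraries where they do the work, as an engineer would, in place of code of your own. Each camera call takes 0.05 s, during which the arm holds its last target. There are 200 camera calls.

## Working session

There is one attempt and no reset: what is moved stays moved. The work goes in short steps, Python scripts to look and compute and a shell command to move; the robot and the scene stay as the last step left them, time stands still between calls to the robot, and variables do not carry over. Pictures are saved under pics/ and viewed, at most 10 in all, crops included, and the job is handed in when it is done.

```bash
mkdir -p pics; cat > h.py <<'E'
from plant import bot
import numpy as np, cv2
from scipy.spatial.transform import Rotation as R
def snap(n,f=None):
    s=bot.snapshot(n)
    if f: cv2.imwrite('pics/'+f,s['pixels'])
    return s
def pose(s):
    if 'pose' in s: return np.array(s['pose'])
    o=bot.get_obs();T=np.eye(4);T[:3,:3]=R.from_euler('xyz',o['eef_rot']).as_matrix();T[:3,3]=o['tcp_pos']
    return T@np.array(s['tool_from_camera'])
def ray(K,T,uv,z):
    K=np.array(K);d=np.array([(uv[0]-K[0,2])/K[0,0],-(uv[1]-K[1,2])/K[1,1],-1]);d=T[:3,:3]@d
    return T[:3,3]+d*(z-T[2,3])/d[2]
E
python3 - <<'E'
from h import *
for n in ('top','scene'):
    s=snap(n,n+'1.png');print(n,np.round(s['intrinsics'],1).tolist(),np.round(s['pose'],3).tolist(),s.keys())
o=bot.get_obs();print({k:np.round(v,3).tolist() for k,v in o.items()})
E
```

```text
top [[474.3, 0.0, 317.6], [0.0, 474.3, 192.8], [0.0, 0.0, 1.0]] [[0.012, 0.991, -0.134, 0.421], [-1.0, 0.011, -0.01, 0.059], [-0.008, 0.134, 0.991, 1.332], [0.0, 0.0, 0.0, 1.0]] dict_keys(['pixels', 'intrinsics', 'pose'])
scene [[422.3, 0.0, 319.1], [0.0, 422.3, 199.9], [0.0, 0.0, 1.0]] [[-0.806, -0.394, 0.441, 1.023], [0.591, -0.51, 0.625, 0.699], [-0.021, 0.764, 0.644, 0.75], [0.0, 0.0, 0.0, 1.0]] dict_keys(['pixels', 'intrinsics', 'pose'])
{'time_s': 0.1, 'joint_positions': [-1.031, 0.502, -0.427, 1.551, 0.221, 1.138, -0.21], 'joint_velocities': [-0.001, -0.002, 0.002, -0.003, 0.0, -0.001, -0.001], 'joint_torque': [-0.012, -57.08, -5.839, -28.174, 0.011, 0.005, -0.0], 'tcp_pos': [0.177, 0.625, 0.249], 'eef_rot': [-3.14, -0.0, 2.865], 'force': [-0.362, -0.056, 0.168], 'ft_torque': [-0.004, -0.023, -0.003], 'grip_force': 0.0, 'finger_gap': 0.086}
```

View pics/top1.png

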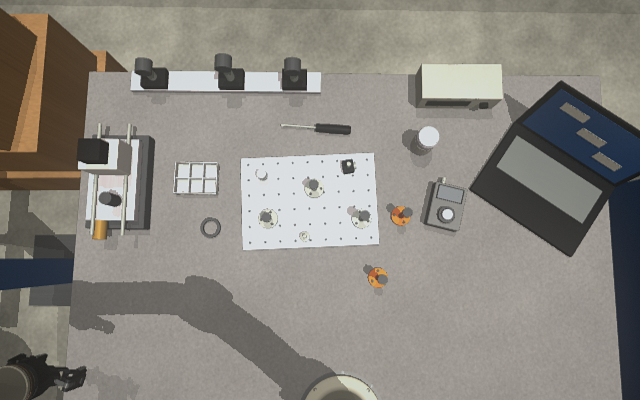

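View pics/scene1.png

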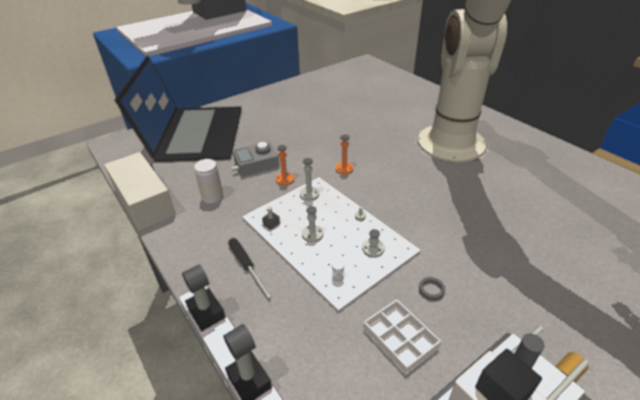

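The top view shows the plate with three grey posts: short near (267,216), middle near (313,184) and tall near (361,213). The button is at (447,214), and two orange look-alikes stand at (401,215) and (377,277). The scene view agrees, with the short cap at (374,235), middle at (312,210) and tall at (308,162).

```bash
python3 - <<'E'
from h import *
s=snap('top');im=s['pixels'];g=cv2.cvtColor(im,cv2.COLOR_BGR2GRAY);T=pose(s)
for n,c,z in(('short',(267,216),.067),('middle',(313,184),.097),('tall',(361,213),.127)):
    m=np.zeros_like(g);m[c[1]-12:c[1]+12,c[0]-14:c[0]+14]=1
    k,l,st,ce=cv2.connectedComponentsWithStats(((g<125)&(m>0)).astype(np.uint8))
    for i in range(1,k):
        if st[i,4]>15: print(n,st[i].tolist(),ce[i].round(1),ray(s['intrinsics'],T,ce[i],z).round(4))
print('store',ray(s['intrinsics'],T,(447,214),.053).round(3))
for n,p,z in(('orangeA',(401,212),.127),('orangeB',(380,271),.127),('thumb',(304,236),.03),('clamp',(348,165),.05),('vial',(261,174),.057)):print(n,ray(s['intrinsics'],T,p,z).round(3))
a=cv2.resize(im[150:260,235:385],None,fx=5,fy=5,interpolation=cv2.INTER_CUBIC);cv2.imwrite('pics/c1.png',a)
E
```

```text
short [260, 211, 11, 11, 75] [265.6 216.8] [0.5259 0.2092 0.067 ]
middle [309, 180, 9, 11, 75] [313.  184.5] [0.6099 0.0831 0.097 ]
tall [359, 211, 11, 11, 90] [363.6 215.7] [ 0.5265 -0.0474  0.127 ]
store [ 0.54  -0.279  0.053]
orangeA [ 0.537 -0.142  0.127]
orangeB [ 0.388 -0.088  0.127]
thumb [0.477 0.107 0.03 ]
clamp [ 0.672 -0.011  0.05 ]
vial [0.644 0.226 0.057]
```

View pics/c1.png

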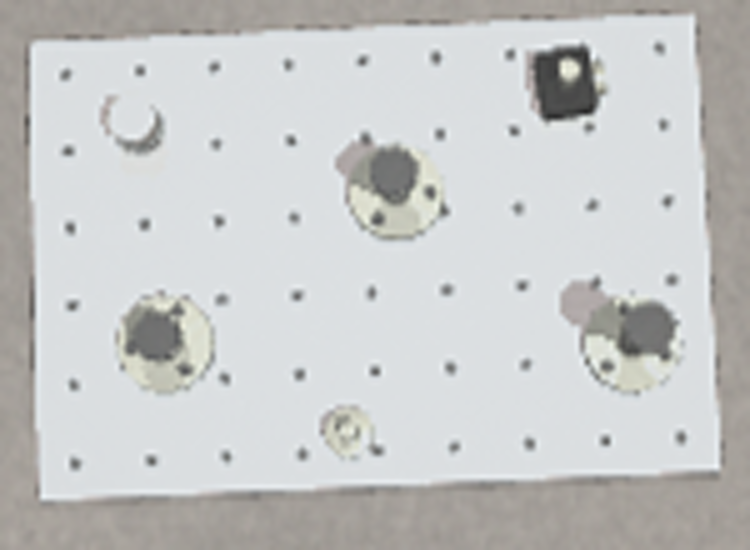

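The crop confirms dark caps at about (266,217), (313,185) and (364,215) in the full image. Next I move over the short post with the gripper closing.

```bash
python3 -m creep '[[-0.04,-0.027,0,0,0,0,0],[-0.04,-0.027,0,0,0,0,0],[-0.04,-0.027,0,0,0,0,0],[-0.04,-0.027,0,0,0,0,0],[-0.04,-0.027,0,0,0,0,0]]' 20
python3 -m creep '[[-0.04,-0.027,0,0,0,0,0],[-0.04,-0.027,0,0,0,0,0],[-0.04,-0.027,0,0,0,0,0],[-0.04,-0.027,0,0,0,0,0],[-0.04,-0.027,0,0,0,0,0]]'
python3 -m creep '[[-0.04,-0.027,0,0,0,0,0],[-0.04,-0.027,0,0,0,0,0],[-0.04,-0.027,0,0,0,0,0],[-0.04,-0.027,0,0,0,0,0],[0,0,0,0,0,0,0]]'
python3 - <<'E'
from h import *
s=snap('wrist','w1.png');T=pose(s);print(T.round(3).tolist(),np.round(s['intrinsics'],1).tolist(),[k for k in s if k!='pixels'])
o=bot.get_obs();print({k:np.round(o[k],4).tolist() for k in('time_s','tcp_pos','eef_rot','force','finger_gap')})
E
```

```text
time_s: 0.57
tcp_pos: [0.295, 0.4853, 0.25]
eef_rot: [-3.141, -0.0, 2.865]
force: [0.2, 0.4, 0.4]
finger_gap: 0.0256
grip_force: 0.0
time_s: 0.98
tcp_pos: [0.4116, 0.3468, 0.2502]
eef_rot: [-3.141, -0.0, 2.865]
force: [-0.1, -0.3, 0.1]
finger_gap: 0.0003
grip_force: 0.0
time_s: 1.4
tcp_pos: [0.5095, 0.2292, 0.2499]
eef_rot: [-3.138, 0.003, 2.853]
force: [1.2, -0.8, 0.3]
finger_gap: -0.0002
grip_force: 0.0
[[0.281, -0.907, -0.312, 0.427], [0.96, 0.265, 0.093, 0.257], [-0.001, -0.326, 0.945, 0.374], [0.0, 0.0, 0.0, 1.0]] [[302.5, 0.0, 316.0], [0.0, 302.5, 199.8], [0.0, 0.0, 1.0]] ['intrinsics', 'tool_from_camera']
{'time_s': 1.45, 'tcp_pos': [0.5069, 0.2328, 0.2498], 'eef_rot': [-3.1397, 0.0011, 2.8563], 'force': [0.0841, -0.9561, -0.1059], 'finger_gap': 0.0003}
```

View pics/w1.png

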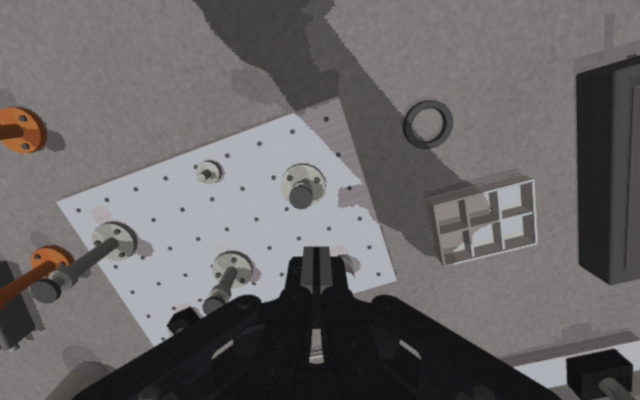

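The wrist view shows the short cap at about (301,195), the middle cap at (215,298) and the tall cap at (47,290). The closed fingertips are at (317,250).

```bash
python3 - <<'E'
from h import *
o=bot.get_obs();s=snap('wrist');T=pose(s);g=cv2.cvtColor(s['pixels'],cv2.COLOR_BGR2GRAY)
for n,c,z in(('short',(301,195),.067),('middle',(215,298),.097),('tall',(47,290),.127)):
    m=np.zeros_like(g);cv2.circle(m,c,17,1,-1)
    k,l,st,ce=cv2.connectedComponentsWithStats(((g<100)&(m>0)).astype(np.uint8))
    for i in range(1,k):
        if st[i,4]>40: print(n,st[i].tolist(),ce[i].round(1),ray(s['intrinsics'],T,ce[i],z).round(4))
    print(n,'eye',ray(s['intrinsics'],T,c,z).round(4))
print(np.round(o['tcp_pos'],4),np.round(o['eef_rot'],4))
E
```

```text
short [287, 182, 24, 30, 515] [299.2 197.6] [0.5194 0.2132 0.067 ]
short eye [0.5171 0.2159 0.067 ]
middle [201, 282, 31, 34, 606] [217.2 300.7] [0.599  0.0963 0.097 ]
middle eye [0.5951 0.0953 0.097 ]
tall [30, 273, 34, 34, 778] [ 45.8 289.8] [ 0.5228 -0.04    0.127 ]
tall eye [ 0.5233 -0.0391  0.127 ]
[0.5069 0.2328 0.2498] [-3.1397e+00  1.1000e-03  2.8563e+00]
```

```bash
python3 -m creep '[[-0.03,-0.022,0,0,0,0,0],[0,0,0.037,0,0,0,0],[0,0,0.037,0,0,0,0],[0,0,0.037,0,0,0,0],[0,0,0.037,0,0,0,0]]'
python3 -m creep '[[0,0,0.028,0,0,0,0],[0,0,0.006,0,0,0,0],[0,0,0,0,0,0,0],[0,0,0,0,0,0,0]]'
python3 - <<'E'
from h import *
o=bot.get_obs();s=snap('wrist');t=snap('scene')
a=np.hstack([s['pixels'][100:400,170:470],cv2.resize(t['pixels'][130:280,250:470],None,fx=2,fy=2)]);cv2.imwrite('pics/w2.png',a)
print(o['force'])
E
```

```text
time_s: 1.92
tcp_pos: [0.5202, 0.2177, 0.1384]
eef_rot: [3.14, -0.0, 2.867]
force: [0.4, -0.0, -0.1]
finger_gap: -0.0002
grip_force: 0.0
time_s: 2.25
tcp_pos: [0.5212, 0.2171, 0.1145]
eef_rot: [3.141, 0.0, 2.866]
force: [0.4, 0.2, 0.2]
finger_gap: 0.0001
grip_force: 0.0
[0.4473195  0.16993813 0.18901655]
```

View pics/w2.png

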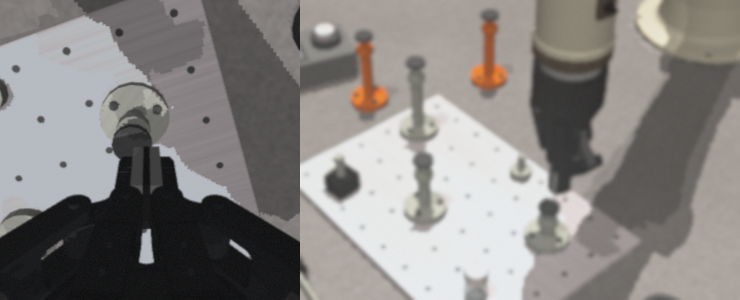

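The wrist crop shows the short cap at (131,138), left of and a little ahead of the fingertips at (146,150). The tips still clear it. I'll refine from this view.

```bash
python3 - <<'E'
from h import *
o=bot.get_obs();s=snap('wrist');T=pose(s);g=cv2.cvtColor(s['pixels'],cv2.COLOR_BGR2GRAY)
K=s['intrinsics']
p=ray(K,T,(302,240),.067);print(p.round(4),o['tcp_pos'],ray(K,T,(302,235),.067).round(4))
Rt=R.from_euler('xyz',o['eef_rot']).as_matrix()
for t in(p,np.array([.526,.209,.067])):print((Rt.T@(t-o['tcp_pos'])/.75).round(4))
# where does the tip lie in the image
for d in(0.0,.019):
    q=np.linalg.inv(np.array(s['tool_from_camera']))@[0,0,d,1];print(q[0]/-q[2]*K[0][0]+K[0][2],-q[1]/-q[2]*K[1][1]+K[1][2])
a=cv2.resize(s['pixels'][190:280,250:370],None,fx=5,fy=5);cv2.imwrite('pics/w3.png',a)
E
```

```text
[0.5234 0.2077 0.067 ] [0.52221309 0.21694312 0.1155437 ] [0.52   0.2087 0.067 ]
[-0.0047 -0.0115  0.0647]
[-0.0076 -0.0089  0.0647]
315.15657808488555 279.3807554691083
315.23141353932067 259.1343391910852
```

View pics/w3.png

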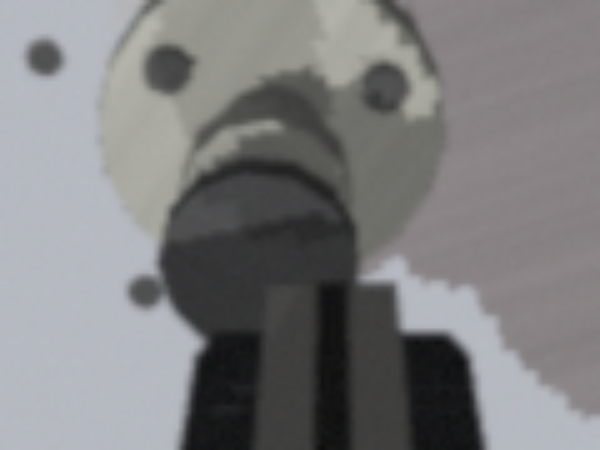

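The close-up shows the cap disc centred at full-image (302,242), about 8 mm to the side of the fingertip line. I'll shift over it, descend to just above, then creep.

```bash
python3 -m creep '[[-0.006,-0.0105,0,0,0,0,0],[0,0,0.012,0,0,0,0],[0,0,0.012,0,0,0,0],[0,0,0.003,0,0,0,0],[0,0,0,0,0,0,0]]'
python3 -m creep '[[0,0,0.002,0,0,0,0],[0,0,0.002,0,0,0,0],[0,0,0,0,0,0,0]]'
python3 -m creep '[[0,0,0.002,0,0,0,0],[0,0,0,0,0,0,0]]'
```

```text
time_s: 2.82
tcp_pos: [0.5224, 0.2064, 0.0921]
eef_rot: [-3.14, -0.002, 2.865]
force: [-0.3, 0.9, -0.3]
finger_gap: 0.0001
grip_force: 0.0
time_s: 3.07
tcp_pos: [0.5233, 0.2072, 0.0903]
eef_rot: [-3.142, -0.0, 2.865]
force: [0.4, 1.1, -0.1]
finger_gap: -0.0001
grip_force: 0.0
time_s: 3.23
tcp_pos: [0.5234, 0.207, 0.0889]
eef_rot: [3.142, -0.0, 2.865]
force: [-0.8, 0.8, 0.5]
finger_gap: 0.0002
grip_force: 0.0
```

```bash
python3 -m creep '[[0,0,0.002,0,0,0,0],[0,0,0,0,0,0,0]]'|egrep 'tcp|force: \['
python3 -m creep '[[0,0,0.002,0,0,0,0],[0,0,0,0,0,0,0]]'|egrep 'tcp|force: \['
python3 -m creep '[[0,0,0.002,0,0,0,0],[0,0,0,0,0,0,0]]'|egrep 'tcp|force: \['
```

```text
tcp_pos: [0.5234, 0.2069, 0.0874]
force: [0.5, -0.7, -0.8]
tcp_pos: [0.5236, 0.207, 0.086]
force: [0.5, -0.1, 0.4]
tcp_pos: [0.5235, 0.2071, 0.0846]
force: [0.5, -0.4, 1.9]
```

```bash
python3 -m creep '[[0,0,0.002,0,0,0,0],[0,0,0,0,0,0,0]]'|egrep 'tcp|force: \['
python3 -m creep '[[0,0,0.002,0,0,0,0],[0,0,0,0,0,0,0]]'|egrep 'tcp|force: \['
```

```text
tcp_pos: [0.5236, 0.207, 0.0831]
force: [-0.1, -0.3, 1.8]
tcp_pos: [0.5235, 0.207, 0.0815]
force: [-0.1, -0.1, 3.1]
```

```bash
python3 -m creep '[[0,0,0.002,0,0,0,0],[0,0,0,0,0,0,0]]'|egrep 'tcp|force: \['
python3 -m creep '[[0,0,0.001,0,0,0,0],[0,0,0,0,0,0,0]]'|egrep 'tcp|force: \['
python3 - <<'E'
from h import *
s=snap('wrist');t=snap('scene')
a=np.hstack([cv2.resize(s['pixels'][200:280,260:360],(500,400)),cv2.resize(t['pixels'][205:265,345:405],(400,400),interpolation=cv2.INTER_CUBIC)[:,:300]]);cv2.imwrite('pics/w4.png',a)
E
```

```text
tcp_pos: [0.5235, 0.207, 0.0799]
force: [0.9, -0.1, 1.7]
tcp_pos: [0.5235, 0.2071, 0.0792]
force: [-0.6, 0.9, 2.2]
```

View pics/w4.png

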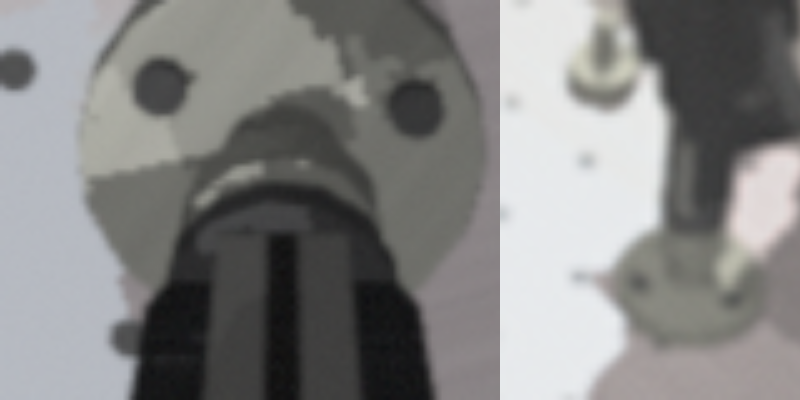

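The fingertips sit centred on the short cap, which has sunk about 6.5 mm (tip z about 0.060). I'll lift and go over the middle post.

```bash
python3 -m creep '[[0,0,-0.01,0,0,0,0],[0,0,-0.04,0,0,0,0],[0,0,-0.045,0,0,0,0],[0,0,-0.045,0,0,0,0],[0,0,0,0,0,0,0]]'|egrep 'tcp|force: \['
python3 -m creep '[[-0.039,-0.032,0,0,0,0,0],[-0.039,-0.032,0,0,0,0,0],[-0.039,-0.032,0,0,0,0,0],[-0.038,-0.033,0,0,0,0,0],[0,0,0,0,0,0,0]]'|egrep 'tcp|force: \['
python3 -m creep '[[0,0,0.03,0,0,0,0],[0,0,0.02,0,0,0,0],[0,0,0,0,0,0,0],[0,0,0,0,0,0,0]]'|egrep 'tcp|force: \['
python3 - <<'E'
from h import *
o=bot.get_obs();s=snap('wrist');T=pose(s);K=s['intrinsics']
q=np.linalg.inv(T)@[.609,.082,.097,1];print(o['tcp_pos'],o['eef_rot'],'pred px',q[0]/-q[2]*K[0][0]+K[0][2],q[1]/q[2]*K[1][1]+K[1][2])
np.savez('m',T=T,K=K,o=o['tcp_pos'],e=o['eef_rot'])
cv2.imwrite('pics/w5.png',cv2.resize(s['pixels'][180:280,240:390],None,fx=5,fy=5))
E
```

```text
tcp_pos: [0.5271, 0.2088, 0.1912]
force: [1.8, 0.7, 1.3]
tcp_pos: [0.6128, 0.0716, 0.1844]
force: [0.5, -2.9, 0.2]
tcp_pos: [0.6077, 0.0822, 0.146]
force: [0.1, 0.6, 0.4]
[0.6077367 0.0821568 0.1459719] [-3.14063892e+00 -2.55169651e-03  2.86501120e+00] pred px 314.7896691114068 234.89930242443813
```

View pics/w5.png

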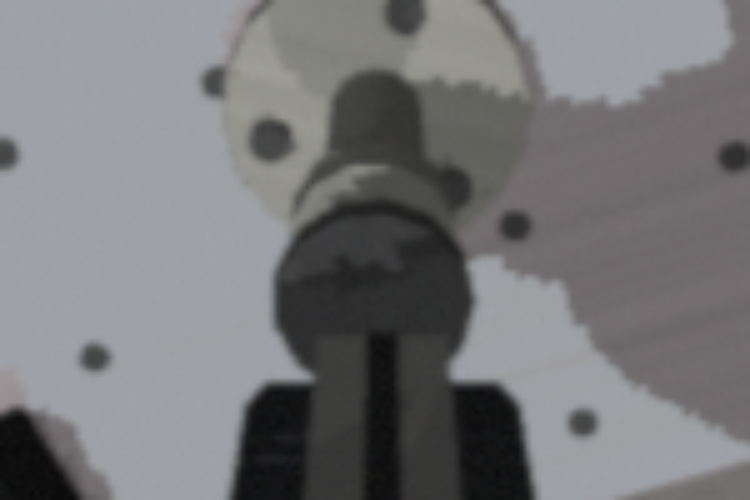

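The middle cap is centred at crop (373,295), right under the finger line at x 381, so the alignment is within 2–3 mm. Descending.

```bash
python3 -m creep '[[-0.002,0,0.014,0,0,0,0],[0,0,0.013,0,0,0,0],[0,0,0.004,0,0,0,0],[0,0,0,0,0,0,0],[0,0,0,0,0,0,0]]'|egrep 'tcp|force: \['
python3 -m creep '[[0,0,0.002,0,0,0,0],[0,0,0.002,0,0,0,0],[0,0,0,0,0,0,0]]'|egrep 'tcp|force: \['
python3 -m creep '[[0,0,0.002,0,0,0,0],[0,0,0,0,0,0,0]]'|egrep 'tcp|force: \['
python3 -m creep '[[0,0,0.002,0,0,0,0],[0,0,0,0,0,0,0]]'|egrep 'tcp|force: \['
python3 -m creep '[[0,0,0.002,0,0,0,0],[0,0,0,0,0,0,0]]'|egrep 'tcp|force: \['
```

```text
tcp_pos: [0.61, 0.0818, 0.1232]
force: [0.4, 0.6, 0.2]
tcp_pos: [0.6103, 0.0817, 0.1205]
force: [0.1, 0.1, 0.5]
tcp_pos: [0.6102, 0.0817, 0.1189]
force: [-0.8, -0.5, 0.8]
tcp_pos: [0.6102, 0.0817, 0.1173]
force: [-0.3, 0.8, 0.3]
tcp_pos: [0.6104, 0.0817, 0.116]
force: [-0.6, -0.6, 0.4]
```

Contact is expected here. I'll push down to a TCP height of about 0.110.

```bash
python3 -m creep '[[0,0,0.002,0,0,0,0],[0,0,0,0,0,0,0]]'|egrep 'tcp|force: \['
python3 -m creep '[[0,0,0.002,0,0,0,0],[0,0,0,0,0,0,0]]'|egrep 'tcp|force: \['
python3 -m creep '[[0,0,0.002,0,0,0,0],[0,0,0,0,0,0,0]]'|egrep 'tcp|force: \['
python3 -m creep '[[0,0,0.002,0,0,0,0],[0,0,0,0,0,0,0]]'|egrep 'tcp|force: \['
```

```text
tcp_pos: [0.6104, 0.0817, 0.1147]
force: [0.3, 0.3, 2.4]
tcp_pos: [0.6104, 0.0818, 0.1131]
force: [-0.2, 0.1, 2.0]
tcp_pos: [0.6104, 0.0818, 0.1115]
force: [0.4, -1.0, 2.1]
tcp_pos: [0.6104, 0.0818, 0.1099]
force: [-0.3, 0.1, 1.5]
```

The middle cap has sunk about 6 mm. Next I lift and go to the tall post.

```bash
python3 -m creep '[[0,0,-0.01,0,0,0,0],[0,0,-0.04,0,0,0,0],[0,0,-0.04,0,0,0,0],[0,0,-0.03,0,0,0,0],[0,0,0,0,0,0,0]]'|egrep 'tcp|force: \['
python3 -m creep '[[0.012,-0.04,0,0,0,0,0],[0.012,-0.04,0,0,0,0,0],[0.012,-0.04,0,0,0,0,0],[0.012,-0.04,0,0,0,0,0],[0.013,-0.038,0,0,0,0,0]]'|egrep 'tcp|force: \['
python3 -m creep '[[0,0,0,0,0,0,0],[0,0,0.02,0,0,0,0],[0,0,0,0,0,0,0],[0,0,0,0,0,0,0]]'|egrep 'tcp|force: \['
python3 - <<'E'
from h import *
o=bot.get_obs();s=snap('wrist');T=pose(s);K=s['intrinsics']
q=np.linalg.inv(T)@[.526,-.049,.127,1];print(o['tcp_pos'],o['eef_rot'],'pred px',q[0]/-q[2]*K[0][0]+K[0][2],q[1]/q[2]*K[1][1]+K[1][2])
cv2.imwrite('pics/w6.png',cv2.resize(s['pixels'][180:280,240:390],None,fx=5,fy=5))
E
```

```text
tcp_pos: [0.6135, 0.0824, 0.2058]
force: [1.0, -0.0, 0.2]
tcp_pos: [0.5244, -0.05, 0.1996]
force: [0.6, -0.7, -0.2]
tcp_pos: [0.5248, -0.0483, 0.1843]
force: [-0.1, 0.2, -0.1]
[ 0.52484514 -0.04834198  0.1843079 ] [-3.14133896e+00 -2.36631926e-03  2.86502176e+00] pred px 314.3165965814971 230.2790721703269
```

View pics/w6.png

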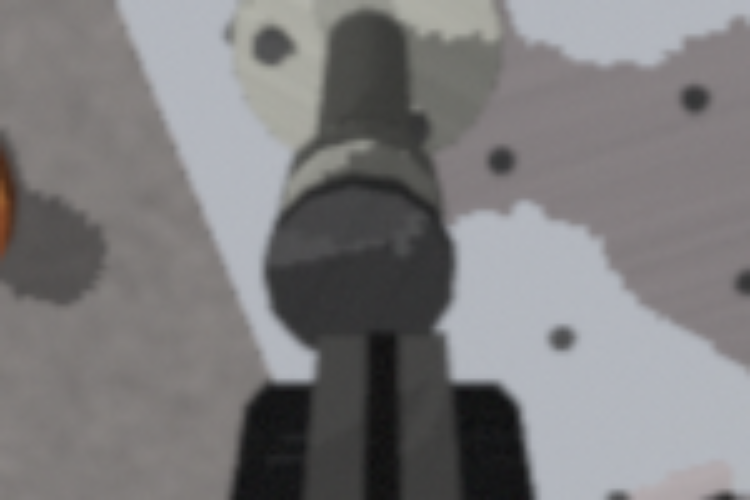

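The tall cap is centred at crop (361,268), about 2 mm from my estimate. After a small correction I descend.

```bash
python3 -m creep '[[-0.004,-0.002,0.014,0,0,0,0],[0,0,0.014,0,0,0,0],[0,0,0.012,0,0,0,0],[0,0,0,0,0,0,0],[0,0,0,0,0,0,0]]'|egrep 'tcp|force: \['
python3 -m creep '[[0,0,0.002,0,0,0,0],[0,0,0.002,0,0,0,0],[0,0,0,0,0,0,0]]'|egrep 'tcp|force: \['
python3 -m creep '[[0,0,0.002,0,0,0,0],[0,0,0,0,0,0,0]]'|egrep 'tcp|force: \['
python3 -m creep '[[0,0,0.002,0,0,0,0],[0,0,0,0,0,0,0]]'|egrep 'tcp|force: \['
```

```text
tcp_pos: [0.5273, -0.0506, 0.1538]
force: [1.4, -0.3, 0.7]
tcp_pos: [0.5283, -0.0509, 0.1521]
force: [-0.4, -0.3, 0.1]
tcp_pos: [0.5282, -0.0509, 0.1506]
force: [-0.2, -0.5, -0.1]
tcp_pos: [0.5281, -0.0509, 0.149]
force: [0.8, -0.3, 0.2]
```

```bash
python3 -m creep '[[0,0,0.002,0,0,0,0],[0,0,0,0,0,0,0]]'|egrep 'tcp|force: \['
python3 -m creep '[[0,0,0.002,0,0,0,0],[0,0,0,0,0,0,0]]'|egrep 'tcp|force: \['
python3 -m creep '[[0,0,0.002,0,0,0,0],[0,0,0,0,0,0,0]]'|egrep 'tcp|force: \['
python3 -m creep '[[0,0,0.002,0,0,0,0],[0,0,0,0,0,0,0]]'|egrep 'tcp|force: \['
python3 -m creep '[[0,0,0.002,0,0,0,0],[0,0,0,0,0,0,0]]'|egrep 'tcp|force: \['
python3 -m creep '[[0,0,0.002,0,0,0,0],[0,0,0,0,0,0,0]]'|egrep 'tcp|force: \['
```

```text
tcp_pos: [0.528, -0.0509, 0.1473]
force: [-0.1, -0.2, -0.0]
tcp_pos: [0.5282, -0.0509, 0.1459]
force: [-0.3, -0.3, 0.4]
tcp_pos: [0.5283, -0.0509, 0.1446]
force: [-0.8, -0.1, 1.3]
tcp_pos: [0.5283, -0.0509, 0.143]
force: [-0.2, 0.6, 2.6]
tcp_pos: [0.5283, -0.0509, 0.1414]
force: [-0.5, 0.0, 2.4]
tcp_pos: [0.5283, -0.0509, 0.1399]
force: [0.3, -0.1, 1.5]
```

The tall cap has sunk about 6 mm. I'll lift well above the orange post and go to the button.

```bash
python3 -m creep '[[0,0,-0.01,0,0,0,0],[0,0,-0.04,0,0,0,0],[0,0,-0.04,0,0,0,0],[0,0,-0.02,0,0,0,0],[0,0,0,0,0,0,0]]'|egrep 'tcp|force: \['
python3 -m creep '[[-0.016,-0.048,0,0,0,0,0],[-0.016,-0.048,0,0,0,0,0],[-0.016,-0.048,0,0,0,0,0],[-0.016,-0.048,0,0,0,0,0],[-0.016,-0.048,0,0,0,0,0]]'|egrep 'tcp|force: \['
python3 -m creep '[[-0.017,-0.048,0,0,0,0,0],[0,0,0.02,0,0,0,0],[0,0,0.04,0,0,0,0],[0,0,0,0,0,0,0],[0,0,0,0,0,0,0]]'|egrep 'tcp|force: \['
python3 - <<'E'
from h import *
o=bot.get_obs();s=snap('wrist');T=pose(s);K=s['intrinsics']
q=np.linalg.inv(T)@[.54,-.279,.053,1];print(o['tcp_pos'],o['eef_rot'],'pred px',q[0]/-q[2]*K[0][0]+K[0][2],q[1]/q[2]*K[1][1]+K[1][2])
t=snap('top')['pixels'][170:240,370:480]
cv2.imwrite('pics/w7.png',np.hstack([s['pixels'][100:400,170:470],cv2.resize(t,(471,300))]))
E
```

```text
tcp_pos: [0.5307, -0.051, 0.2267]
force: [0.5, -0.6, 1.0]
tcp_pos: [0.536, -0.2419, 0.2219]
force: [0.6, 0.4, 0.6]
tcp_pos: [0.5372, -0.2774, 0.1753]
force: [-0.4, -0.6, -0.0]
[ 0.53720608 -0.27739236  0.1752895 ] [ 3.14030945 -0.0058653   2.86505094] pred px 314.247867954986 199.41044934546844
```

View pics/w7.png

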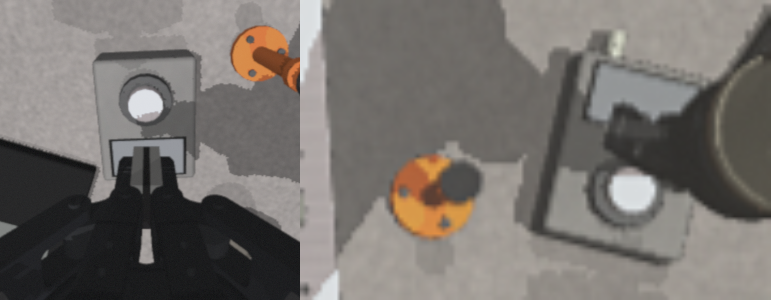

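In the wrist crop the button's white disc is at (145,104), full image (315,204), within about 4 mm of the estimate. I'll align and descend.

```bash
python3 -m creep '[[-0.008,-0.001,0.03,0,0,0,0],[0,0,0.035,0,0,0,0],[0,0,0.03,0,0,0,0],[0,0,0.015,0,0,0,0],[0,0,0,0,0,0,0]]'|egrep 'tcp|force: \['
python3 -m creep '[[0,0,0.002,0,0,0,0],[0,0,0.002,0,0,0,0],[0,0,0,0,0,0,0]]'|egrep 'tcp|force: \['
python3 -m creep '[[0,0,0.003,0,0,0,0],[0,0,0,0,0,0,0]]'|egrep 'tcp|force: \['
python3 -m creep '[[0,0,0.003,0,0,0,0],[0,0,0,0,0,0,0]]'|egrep 'tcp|force: \['
python3 -m creep '[[0,0,0.002,0,0,0,0],[0,0,0,0,0,0,0]]'|egrep 'tcp|force: \['
```

```text
tcp_pos: [0.5437, -0.2798, 0.0936]
force: [-1.0, 0.1, -0.3]
tcp_pos: [0.5458, -0.2813, 0.0936]
force: [0.2, 0.9, 0.2]
tcp_pos: [0.5451, -0.2811, 0.0905]
force: [-0.4, 0.2, 0.1]
tcp_pos: [0.5446, -0.2809, 0.0875]
force: [0.2, -0.3, -1.1]
tcp_pos: [0.5448, -0.281, 0.086]
force: [-0.9, -0.2, 1.3]
```

```bash
for i in 1; do python3 -m creep '[[0,0,0.002,0,0,0,0],[0,0,0,0,0,0,0]]'|egrep 'tcp|force: \['
python3 -m creep '[[0,0,0.002,0,0,0,0],[0,0,0,0,0,0,0]]'|egrep 'tcp|force: \['
python3 -m creep '[[0,0,0.002,0,0,0,0],[0,0,0,0,0,0,0]]'|egrep 'tcp|force: \['
python3 -m creep '[[0,0,0.002,0,0,0,0],[0,0,0,0,0,0,0]]'|egrep 'tcp|force: \['
python3 -m creep '[[0,0,0.002,0,0,0,0],[0,0,0,0,0,0,0]]'|egrep 'tcp|force: \['; done
```

```text
tcp_pos: [0.5448, -0.281, 0.0845]
force: [-0.8, -0.7, 2.0]
tcp_pos: [0.5448, -0.281, 0.0831]
force: [-0.8, -0.8, 3.3]
tcp_pos: [0.5449, -0.281, 0.0816]
force: [-1.2, 0.1, 3.9]
tcp_pos: [0.5449, -0.281, 0.0802]
force: [-0.4, 0.4, 4.6]
tcp_pos: [0.5449, -0.281, 0.08]
force: [-4.1, 1.5, 13.5]
```

The button has bottomed out at its stop, with force rising to 13 N. I'll release it, lift clear, and check the posts numerically before handing in.

```bash
python3 -m creep '[[0,0,-0.01,0,0,0,0],[0,0,-0.04,0,0,0,0],[0,0,-0.045,0,0,0,0],[0,0,-0.045,0,0,0,0],[0,0,-0.04,0,0,0,0]]'
python3 -m creep '[[0,0,0,0,0,0,0],[0,0,0,0,0,0,0],[0,0,0,0,0,0,0],[0,0,0,0,0,0,0],[0,0,0,0,0,0,0]]'|egrep 'tcp|force: \['
python3 - <<'E'
from h import *
s=snap('top');g=cv2.cvtColor(s['pixels'],cv2.COLOR_BGR2GRAY);T=pose(s)
for n,c,z in(('short',(267,216),.0605),('middle',(313,184),.091),('tall',(361,213),.121)):
    m=np.zeros_like(g);m[c[1]-12:c[1]+12,c[0]-14:c[0]+14]=1
    k,l,st,ce=cv2.connectedComponentsWithStats(((g<125)&(m>0)).astype(np.uint8))
    for i in range(1,k):
        if st[i,4]>15: print(n,st[i].tolist(),ray(s['intrinsics'],T,ce[i],z).round(4))
E
```

```text
time_s: 14.53
tcp_pos: [0.5445, -0.2807, 0.2149]
eef_rot: [3.141, -0.0, 2.865]
force: [0.6, -0.9, 0.1]
finger_gap: 0.0001
grip_force: 0.0
tcp_pos: [0.5436, -0.2804, 0.2116]
force: [-0.5, 0.3, 0.1]
short [260, 211, 11, 11, 78] [0.5259 0.2093 0.0605]
middle [309, 180, 9, 11, 73] [0.6102 0.0828 0.091 ]
tall [359, 210, 12, 15, 127] [ 0.5244 -0.048   0.121 ]
```

The posts are where they began and the arm is clear, so I'm handing in.

```bash
python3 -c "
from plant import bot
print(bot.finish_job())"
```

```text
the job is handed in; nothing more can be done
None
```

I tapped the three caps down in order (short, middle, tall), each by about 6 mm judging from tool height and force, then pressed the button to its stop, released it and handed the job in; no verdict came back.

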